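# Lock the bench burner in its bracket

## Robot

A 7-joint arm with a two-finger parallel gripper is mounted at the origin on the work surface. World frame = base frame: x ahead of the robot, y to its left, z up, the work surface at z = 0. Lengths are in mm, angles in rad, forces in N, time in s.
With the tool pointing down it reaches from about 425 to 875 mm from the base axis. Payload 8.4 kg.
Tool frame: the origin (TCP) lies at the very end of the fingers, on their centre line; the grasp point (between the pads) lies r.grip_depth behind it (r.grip_depth is the distance from the TCP to the grasp point, in mm); y points along the fingers, z is the direction in which the jaws open and shut, and the axes are right-handed (so a half turn about y gives the same grasp; the last joint's range is limited). The gripper opens to 87 mm and grips with 3 to 60 N. Pads are 19 mm wide; open, the fingers measure 117 mm over their backs; the gripper's body (75 mm by 190 mm) begins 51 mm behind the grasp point.
Start: joints at [1.176, 0.333, 0.04, 1.465, -0.013, 1.343, -0.059], TCP at [189.456, -621.747, 222.546] pointing down, gripper open.
Joint ranges: [-2.58, 2.58], [-0.38, 2.09], [-1.3, 1.39], [0.25, 2.4], [-1.5, 4.64], [0.08, 2.09], [-2.65, 2.65]. Speed limits (rad/s): [2.22, 2.22, 2.79, 2.79, 3.14, 3.14, 3.14].

## Interface

Orientations are given as [roll, pitch, yaw] about the fixed x, y, z axes, in that order (R = Rz(yaw) Ry(pitch) Rx(roll)).
In Python, from bench import r gives the robot as it stands. The module is installed in compiled form; this text tells all that it offers.
- The arm moves only by the tool jog_arm, never from a script. Its argument "steps" is one flat list of numbers, 7 for each row, row after row: the shift along the world's x, y, z scaled (see below), then the turn, a rotation vector about the world's x, y, z scaled (see below), then the closure, from -1 (fully open) to 1 (shut). In form: [x, y, z, ax, ay, az, fingers, x, y, z, ax, ay, az, fingers, ...]. A call has exactly 5 rows; each row shifts and turns the commanded pose from where the row before left it; what a row does not reach is not made up. The controller multiplies each number of a shift by 0.04 m and each number of a turn by 4 degrees. A row lasts 1/8 s, in which the tool goes at most 62.5 mm and 10.7 degrees, less where a joint would pass 70% of its speed; a pose out of reach is approached as far as the arm can. A call with a number of a shift or a turn outside -1 to 1 is refused whole. A call with a gripper value outside its range is refused whole. The fingers move at their own pace and stop on an object; "squeeze" is the grip in N (left out, the last holds). Time passes only in rows, so rows that do not move let the fingers close, or fill a call up. It gives the time, the measured TCP pose, the force and the opening at its end, in the units of the state.
- r.observe(): the state, without advancing time (a new reading comes with each control period).
- r.grab_frame(name): name is "side" or "top"; returns a dict with "pixels" (400x640x3 uint8, blue, green, red), "range_z" (400x640 float32, mm along the optical axis (not along the pixel's ray), 0 where there is no reading), "vertical_fov" (degrees; the focal length in pixels is half the picture's height over the tangent of half this angle, whatever the lens; pixels are square), "cx", "cy" (the principal point, pixels), "extrinsics" (4x4, takes a point from world to camera coordinates). Camera axes: x right, y down, z forward; pixel columns grow to the right and rows downward; lengths in mm; the calibration is good to about 2 mm. A picture is of the moment at which its call begins.
- r.finish_job(): hands the job in, once; it reports no verdict.
The state is a dict: "t": time; "qpos": joint angles; "qd": joint speeds; "tau": joint torques, N m; "eef_pos": TCP position; "ee_rot": TCP orientation; "ft_force": force on the tool from outside, world axes, zero at the start; "wrist_torque": the same for the moment, N m; "opening": finger opening in mm.
Only numpy, scipy, OpenCV 4.12 (cv2) and the standard library are available. Lean on these libraries where they do the work, as an engineer would, in place of code of your own. Each camera call takes 0.05 s, during which the arm holds its last target.

## Task

Lock the bench burner into its bracket without letting its barrel turn: push the large open-ended spanner fully onto the square at the foot of the barrel, the handle lying along the inside of the bracket's left foot, and let go of it, so that the foot holds the spanner and the spanner holds the barrel. Then turn the knurled lock ring clockwise until it is down on the housing and gently nipped up to about 1 newton metre, no harder. The gas inlet must stay in line with the supply pipe behind it; leave the spanner on the square and every other tool where it lies.

Things in the scene. Friction and masses are not known exactly. Their poses are not given: they have to be found in the camera images.
- bracket: Fixed dark steel bridge bracket. Origin on the bench on the burner's axis; x to its back, away from the open front (robot side), y left, z up. Top plate x -50 to 60 mm, 94 mm wide, 60 to 70 mm high. Two cheeks 10 mm thick, inner faces at y +-37 mm, below the plate and on forward as feet 26 mm high to x -92 mm; flanges 30 mm wide, 8 mm high outside. Supply pipe behind, x 98 to 160, 60 mm high.
- housing (a point): Centre of the top of the round housing boss on the bracket's plate, 52 mm across, 10 mm high; this point is 80 mm above the bench. The lock ring tightens down onto it.
- left_foot: The bracket's left front foot, a steel bar 46 by 10 mm, 26 mm high, part of the bracket. Origin: its front inner corner on the bench, at x -92, y +37 mm from the burner's axis: the spanner's handle comes to bear on this corner. Axes as the bracket.
- barrel (a joint): Angle of the burner barrel in the bracket, rad, positive clockwise from above; 0 = gas inlet in line with the supply pipe; starts within 0.04 of it. Not held, it turns at about 0.2 N m and stays where left. An upright tube: a 30 mm square at its foot, a brass gas inlet pointing back 31 to 57 mm up, and above the ring a black nozzle 39 mm across, its top 126 mm above the bench.
- square (a point): Centre of the steel square at the barrel's foot, 15 mm above the bench on the burner's axis. 30 mm across flats, from 3 to 27 mm above the bench. x points to the bracket's back, parallel to the two flats that the spanner goes over when pushed in from the open front. Turns with the barrel.
- ring_mark (a point): Small dark dot stamped on the ring's top face, 24.5 mm from the burner's axis, 100 mm above the bench: shows how far the ring has been turned. Where it comes to stand when the ring is down differs from burner to burner. The ring starts backed off by 0.45 to 0.85 rad and is tightened clockwise seen from above.
- ring_grip (a point): Middle of the lock ring, on the burner's axis, 90 mm above the bench. Aluminium knurled ring 56 mm across, 82 to 100 mm above the bench, free to be gripped from above at any angle; the nozzle in it rises 26 mm higher. It runs down at 0.06 N m; once down on its washer it takes the barrel along (0.2 N m) until the spanner holds that, then its torque rises steeply, from 0.4 N m by 1 to 1.5 N m per 0.1 rad. It stays put when let go.
- spanner: Large steel open-ended spanner, loose, flat on the bench, 12 mm thick, 0.3 kg. Origin under the centre of its mouth (where the square's axis lies when home); x out of the mouth, z up. Mouth 32 mm wide; head 56 mm wide, reaching 20 mm ahead of the origin, tips bevelled inside; mouth floor 16.5 mm behind it. Handle runs back and left along (-cos 15, +sin 15 degrees), ends 201 mm off.
- spanner_grip (a point): Middle of the spanner's handle (22 mm wide, 10 mm thick), 130 mm from the mouth's centre, 6 mm above the underside; clear of the bracket when the spanner is home. Axes as spanner. Home along the flats, the handle is within 3 mm of the foot's corner; under the ring's torque barrel and spanner turn 0.05 to 0.15 rad, then the handle bears on that corner, 97 mm from the axis.
- small_spanner: A smaller spanner of the same shape, mouth 17 mm, about 150 mm long, 8 mm thick: too small for the square. Origin under its mouth. The two lie side by side on the right, in either order. Leave it.
- jacks: Glassblower's jacks, two steel blades on a bow, 290 mm long, lying on the left. Leave them.
- tweezers: Long steel tweezers, 215 mm. Leave them.
- block: Round wooden forming cup 84 mm across with a 150 mm handle. Leave it.
- paddle: Black flat graphite paddle 120 by 80 mm with a wooden handle. Leave it.
- wax_tin: Low round tin 72 mm across, 26 mm high. Leave it.
- copper_cup: Copper cup 68 mm across, 75 mm high. Leave it.
There are look-alikes about, which are no part of the job. What is shaped like the spanner but red or yellow is not meant.

How it is judged (in metres and radians):
On the way, in this order (a step that is already met when the one before it is completed fails the run):
1. the large spanner is fully on the square of the barrel (horizontal distance between spanner and square below 0.006 m and height (world z) of spanner below 0.008 m and angle between the x axis of spanner and the x axis of square, either way round below 0.2 rad), for 0.3 s.
2. the lock ring is down and tight: with nobody holding the spanner, the ring's torque presses it onto the bracket's foot with at least 4 N (about 0.65 N m at the ring) (all of step 1 and distance of ring_mark from where it was at the start of the episode above 0.009 m and contact force between spanner and left_foot above 4 N and contact force between the fingers and spanner below 0.3 N), for 0.3 s.
At the end, for the whole second after the job is handed in: The spanner lies at rest on the bench with its mouth within 6 mm and 0.2 rad of home on the square, the dot on the tightened ring is over 9 mm from where it began, the barrel is within 0.25 rad of in line with the supply pipe, and the other tools are within 30 mm of where they lay (all of step 1 and distance of ring_mark from where it was at the start of the episode above 0.009 m and value of joint barrel between -0.25 and 0.25 rad and linear speed of spanner below 0.01 m/s and distance of each of small_spanner, jacks, tweezers, block, paddle, wax_tin, copper_cup from where it was at the start of the episode below 0.03 m); the robot touches nothing.
It fails at once if the barrel turned more than 0.3 rad (17 degrees) out of line (not (value of joint barrel between -0.3 and 0.3 rad)).
It fails at once if over-tightened or forced: the spanner pressed on the bracket's left foot with more than 13 N (about 1.45 N m at the ring) (contact force between spanner and left_foot above 13 N).
It fails at once if another tool moved by more than 30 mm (distance of any of small_spanner, jacks, tweezers, block, paddle, wax_tin, copper_cup from where it was at the start of the episode above 0.03 m).
It also fails if it takes over 72 s, if anything falls off the work surface, if the arm or the gripper's body presses on something with over 40 N, if the wrist force passes 120 N, or if a joint passes its speed limit or range.

## Working session

There is one attempt and no reset: what is moved stays moved. The work goes in short steps, Python scripts to look and compute and a tool call to move; the robot and the scene stay as the last step left them, time stands still between calls to the robot, and variables do not carry over. Pictures are saved under pics/ and viewed, and the job is handed in when it is done.

Besides the shell and the picture viewer there is one more tool, called as name(argument=value, ...) on one line, values as JSON. jog_arm: Moves the arm, as the interface text tells. Shifts and turns lie within -1 to 1; 1 stands for 0.04 m of shift or 4 degrees of turn. Its arguments: {"type":"object","properties":{"steps":{"type":"array","items":{"type":"number"}},"squeeze":{"type":"number"}},"required":["steps"]}

```bash
mkdir -p pics
cat > h.py <<'E'
import numpy as np, cv2, math
from bench import r
def cam(name):
    f=r.grab_frame(name); np.savez('%s.npz'%name,**{k:f[k] for k in f}); return f
def load(name): return dict(np.load('%s.npz'%name))
def foc(f): return 200/ math.tan(math.radians(float(f['vertical_fov'])/2))
def px2w(f,u,v,d=None,z=None):
    F=foc(f);E=np.array(f['extrinsics']);R=E[:3,:3];t=E[:3,3]
    ray=np.array([(u-f['cx'])/F,(v-f['cy'])/F,1.0])
    c=-R.T@t; dw=R.T@ray
    if z is not None: return c+dw*(z-c[2])/dw[2]
    if d is None: d=f['range_z'][int(round(v)),int(round(u))]
    return c+dw*d
def w2px(f,p):
    F=foc(f);E=np.array(f['extrinsics']);q=E[:3,:3]@np.array(p,float)+E[:3,3]
    return np.array([F*q[0]/q[2]+f['cx'],F*q[1]/q[2]+f['cy']])
def crop(f,u0,v0,u1,v1,s,name,marks=()):
    im=f['pixels'][v0:v1,u0:u1].copy()
    im=cv2.resize(im,None,fx=s,fy=s,interpolation=cv2.INTER_CUBIC)
    for m in marks:
        cv2.circle(im,(int((m[0]-u0+.5)*s),int((m[1]-v0+.5)*s)),3,(0,0,255),-1)
    cv2.imwrite('pics/'+name,im)
E
python3 - <<'E'
from h import *
print(r.observe(), r.grip_depth)
for n in('top','side'):
    f=cam(n); cv2.imwrite('pics/%s0.png'%n,f['pixels']); print(n,f['vertical_fov'],f['cx'],f['cy'],f['extrinsics'])
E
```

```text
{'t': 0.0, 'qpos': array([ 1.17576883,  0.3339158 ,  0.03989573,  1.46632455, -0.01341276,
        1.34327223, -0.05852672]), 'qd': array([-0.00140909,  0.00059919, -0.000486  , -0.00140027, -0.0004622 ,
        0.0003416 ,  0.00025652]), 'tau': array([-7.73010106e-04, -6.56353140e+01,  1.33500628e+00, -4.03796375e+01,
       -5.95706329e-02,  4.49170615e-02,  1.64328385e-04]), 'eef_pos': array([ 189.31543093, -621.31149576,  221.63033359]), 'ee_rot': array([-1.57244646e+00, -1.07191309e-04, -2.84583332e+00]), 'ft_force': array([-0.61312553,  0.92089871,  0.21290405]), 'wrist_torque': array([-0.00172926, -0.04489506,  0.01172555]), 'opening': 87.25515709294947} 18.700000000000003
top 50.09860670256371 314.9622267750785 202.3860406033026 [[-1.70356065e-02 -9.99839308e-01 -5.58097146e-03 -1.05968545e+01]
 [-9.91680603e-01  1.76083557e-02 -1.27512848e-01  5.24850549e+02]
 [ 1.27590630e-01  3.36228243e-03 -9.91821217e-01  1.41320446e+03]
 [ 0.00000000e+00  0.00000000e+00  0.00000000e+00  1.00000000e+00]]
side 46.780986874653735 318.45329871472654 197.67771828311606 [[ 9.14738644e-01 -4.03247051e-01  2.53974216e-02 -4.88575937e+02]
 [-1.82168798e-01 -4.67711285e-01 -8.64905014e-01  1.76633591e+02]
 [ 3.60649057e-01  7.86535421e-01 -5.01292618e-01  1.57764839e+03]
 [ 0.00000000e+00  0.00000000e+00  0.00000000e+00  1.00000000e+00]]
```

View pics/top0.png

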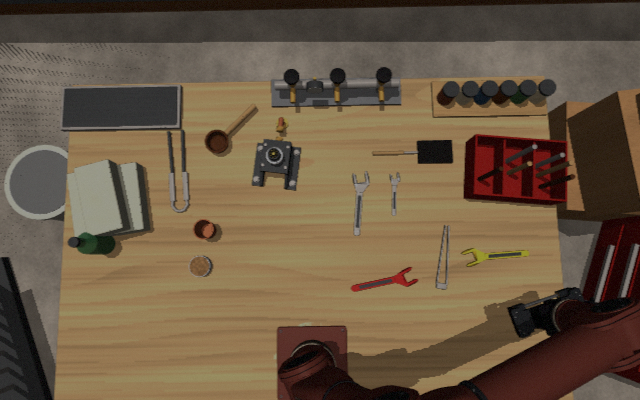

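View pics/side0.png

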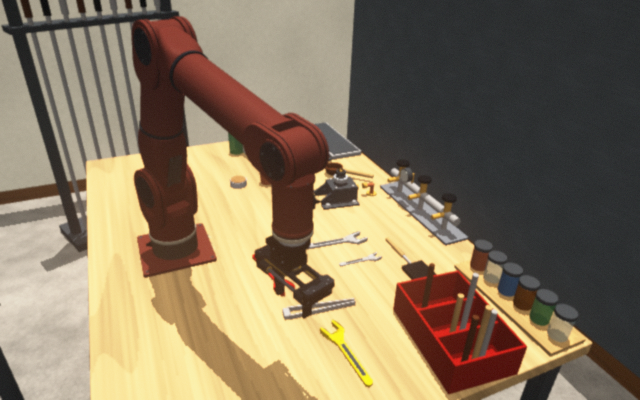

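The top picture shows the burner and bracket at about (276,165), the large spanner at (360,203) with its mouth up, and the small spanner at (395,193). I'll enlarge both areas.

Run:
```python
from h import *
f=load('top')
crop(f,240,105,320,205,6,'c1.png')
crop(f,340,160,410,245,7,'c2.png')
for p in [(360,180),(358,230),(274,155)]: print(px2w(f,*p), px2w(f,*p,z=12))
```

```text
[ 604.30797444 -177.49673274    2.08064285] [ 602.52006615 -176.46241828   12.        ]
[ 430.20931692 -164.61642735    9.8341141 ] [ 430.07535964 -164.40850998   12.        ]
[668.25928391 108.784568   126.5418979 ] [696.27805929 120.16842955  12.        ]
```

View pics/c1.png

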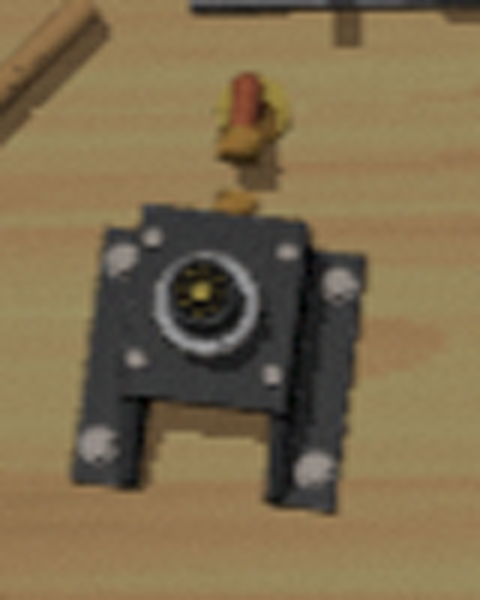

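View pics/c2.png

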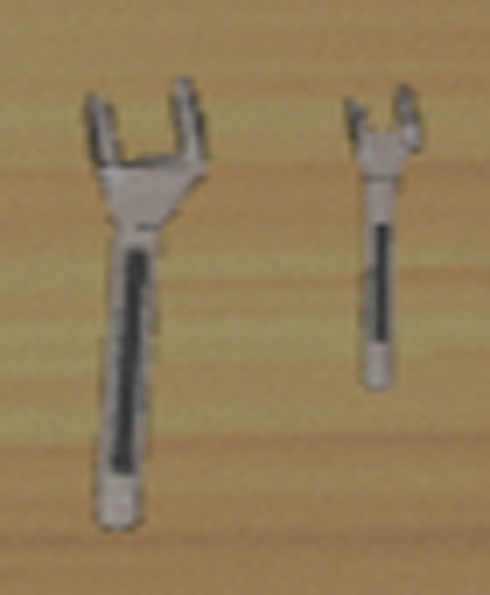

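The bracket is seen from above with its feet pointing down (toward the robot). The dot isn't obvious yet. The large spanner's mouth is at about crop (145,130) and its handle end at (118,520). Next I fit both outlines to the calibrated model.

```bash
cat > fit.py <<'E'
from h import *
from scipy.optimize import minimize
def tf(pose,pts):
    x,y,a=pose; c,s=math.cos(a),math.sin(a)
    return np.array([[x+c*p[0]-s*p[1],y+s*p[0]+c*p[1],p[2]] for p in pts])
def sp_polys(z=12,zh=11):
    h=np.array([-math.cos(math.radians(15)),math.sin(math.radians(15))]); n=np.array([-h[1],h[0]])
    head=[(20,28),(20,16),(-16.5,16),(-16.5,-16),(20,-16),(20,-28),(-12,-28),(-45,-2),(-40,18),(-20,28)]
    H=[h*30+n*11,h*201+n*11,h*201-n*11,h*30-n*11]
    return [[(p[0],p[1],zh) for p in H]]
S=8
def render(f,win,polys):
    u0,v0,u1,v1=win
    im=np.zeros(((v1-v0)*S,(u1-u0)*S),np.float32)
    for P in polys:
        q=np.array([w2px(f,p) for p in P])
        q=np.round(((q-[u0,v0]+0.5)*S-0.5)*16).astype(np.int32)
        cv2.fillPoly(im,[q],1.0,shift=4)
    return cv2.resize(im,(u1-u0,v1-v0),interpolation=cv2.INTER_AREA)
E
python3 - <<'E'
from fit import *
f=load('top')
# depth-derived heights on bracket
F=foc(f)
def hmap(f,win):
    u0,v0,u1,v1=win
    return np.array([[px2w(f,u,v) for u in range(u0,u1)] for v in range(v0,v1)])
W=hmap(f,(245,125,310,200))
z=W[...,2]
print(np.histogram(z,bins=[-5,3,6,10,20,24,28,40,58,66,74,78,84,97,105,120,130]))
for lo,hi in [(64,75),(95,106),(120,132),(22,30),(5,12)]:
    m=(z>lo)&(z<hi); P=W[m]; print(lo,hi,m.sum(),P.mean(0) if m.sum() else '')
    if m.sum()>4: print(cv2.minAreaRect(P[:,:2].astype(np.float32)))
# spanner window
W=hmap(f,(340,160,380,245)); z=W[...,2]; print(np.histogram(z,bins=[-8,-4,-2,0,2,4,6,8,10,12,14,16]))
np.set_printoptions(linewidth=250)
g=f['pixels'][160:240,345:378].astype(int); sat=g.max(2)-g.min(2)
for v in range(0,80,4): print(160+v,sat[v])
E
```

```text
(array([2200,  716,  398,  299,   21,   17,   51,  117,   59,  530,   93,
          8,   30,   91,   12,  105]), array([ -5,   3,   6,  10,  20,  24,  28,  40,  58,  66,  74,  78,  84,
        97, 105, 120, 130]))
64 75 604 [677.92569542 110.76665377  70.34893288]
((679.0221557617188, 112.31454467773438), (94.33463287353516, 110.41873931884766), 82.11074829101562)
95 106 112 [667.55473705 109.68974054 100.35154287]
((674.2266235351562, 112.64360809326172), (55.492462158203125, 55.253116607666016), 67.22724914550781)
120 132 112 [673.11466597 113.00882898 126.21827956]
((673.390380859375, 113.74864196777344), (38.20100021362305, 35.675228118896484), 1.052214503288269)
22 30 38 [625.20951047 112.00617939  25.82155553]
((652.5326538085938, 105.1263427734375), (128.55630493164062, 142.95838928222656), 88.45603942871094)
5 12 697 [662.02659624 104.96078846   7.88144226]
((673.2794189453125, 110.67131042480469), (224.017333984375, 264.0603942871094), 89.62267303466797)
(array([177, 338, 590, 728, 580, 359, 151, 100, 116, 103,  79]), array([-8, -4, -2,  0,  2,  4,  6,  8, 10, 12, 14, 16]))

[... 1399 characters left out ...]
 19  9  1  1  3  8 35 61 64 62 63 62 64 63 64 63 62 62 64 63 61 62 65]
216 [62 63 62 62 62 61 63 61 62 43 13  8  2  4  6 13 45 61 60 61 61 62 60 63 62 61 63 61 63 61 63 61 61]
220 [58 57 59 56 56 58 58 56 58 32 10  7  0  3  8 17 47 57 59 58 57 59 60 60 58 60 60 59 59 61 59 61 61]
224 [65 66 66 66 66 65 65 67 58 27  9  6  2  3  9 28 59 66 66 66 66 66 66 68 67 66 67 67 69 67 68 67 68]
228 [64 64 64 65 62 63 64 62 49 18 11 12 15 13 11 39 63 64 63 62 63 63 66 62 65 63 64 64 64 61 63 63 62]
232 [65 68 67 69 68 68 70 67 47 17 14 12 13 13 15 48 66 70 68 68 68 66 68 67 67 69 68 70 68 66 67 67 68]
236 [66 65 65 65 65 67 65 65 65 64 65 65 67 64 65 65 66 66 65 67 66 66 67 66 65 66 62 64 66 66 66 65 64]
```

```bash
cat > spfit.py <<'E'
from fit import *
h=np.array([-math.cos(math.radians(15)),math.sin(math.radians(15))]); n=np.array([-h[1],h[0]])
H=[h*40+n*11,h*201+n*11,h*201-n*11,h*40-n*11]
def polys(pose):
    A=tf(pose,[(p[0],p[1],11) for p in H]); B=tf(pose,[(p[0],p[1],1) for p in H])
    o=[A,B]
    L=[[(20,28),(20,16),(-16.5,16),(-16.5,28)],[(20,-28),(20,-16),(-16.5,-16),(-16.5,-28)],[(-16.5,28),(-16.5,-28),(-24,-28),(-24,28)]]
    return o,[tf(pose,[(a,b,12) for a,b in l]) for l in L]
def fitsp(f,win,p0,hint=None):
    u0,v0,u1,v1=win
    g=f['pixels'][v0:v1,u0:u1].astype(float); sat=g.max(2)-g.min(2)
    m=np.clip((60-sat)/48,0,1)
    def cost(p,full=False):
        a,b=polys(p); R=np.maximum(render(f,win,a),0)
        Rb=render(f,win,b)
        # weights : handle zone or fork mouth zone
        R=np.maximum(R,Rb)
        # ignore neck region 17..48 behind mouth
        ig=render(f,win,[tf(p,[(-14,34,12),(-14,-34,12),(-50,-25,12),(-50,40,12)])])
        d=(R-m)**2*(1-ig)
        return d.sum() if not full else (R,m,ig)
    best=None
    for k in range(3):
        r0=minimize(cost,p0 if best is None else best.x,method='Nelder-Mead',options=dict(initial_simplex=[np.array(p0 if best is None else best.x)+d for d in ([0,0,0],[6,0,0],[0,6,0],[0,0,.05])],xatol=.02,fatol=.001))
        if best is None or r0.fun<best.fun: best=r0
    return best.x,best.fun,cost(best.x,True)
E
python3 - <<'E'
from spfit import *
f=load('top')
x,c,(R,m,ig)=fitsp(f,(340,162,382,242),[605,-180,0.1])
print(x,c)
for hh in (60,): pass
p=np.array(x); c_,s_=math.cos(x[2]),math.sin(x[2])
print('grip',tf(x,[(h[0]*130,h[1]*130,6)]), 'handle dir yaw (deg)',math.degrees(x[2])-15)
vis=np.dstack([R,m*0,m]); vis=(vis*255).astype(np.uint8); cv2.imwrite('pics/fit1.png',cv2.resize(vis,None,fx=7,fy=7,interpolation=cv2.INTER_NEAREST))
E
```

```text
[ 6.11752729e+02 -1.77627288e+02  1.64080332e-01] 11.618879530164932
grip [[ 482.37292089 -164.9440182     6.        ]] handle dir yaw (deg) -5.598889501505624
```

View pics/fit1.png

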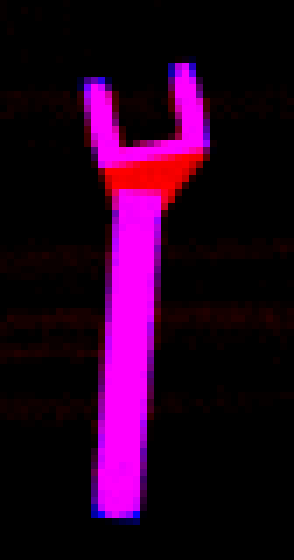

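The spanner fit is good: mouth at (612,-178), yaw 0.164, grip point (482,-165). The burner axis is at about (674,113) with bracket yaw about -0.138. Next I move above the handle.

jog_arm(steps=[0.49,0.76,0,0,0,-0.376,-1,0.49,0.76,0,0,0,-0.376,-1,0.49,0.76,0,0,0,-0.376,-1,0.49,0.76,0,0,0,-0.376,-1,0.49,0.76,0,0,0,-0.376,-1])

```text
t: 0.72
eef_pos: [287.9, -468.5, 222.2]
ee_rot: [-1.571, -0.0, -2.978]
ft_force: [0.4, 0.0, 1.2]
opening: 87.2
```

jog_arm(steps=[0.49,0.76,0,0,0,-0.376,-1,0.49,0.76,0,0,0,-0.376,-1,0.49,0.76,0,0,0,-0.376,-1,0.49,0.76,0,0,0,-0.376,-1,0.49,0.76,0,0,0,-0.376,-1])

```text
t: 1.35
eef_pos: [385.8, -316.6, 222.3]
ee_rot: [-1.571, -0.0, -3.109]
ft_force: [0.6, -0.8, 0.1]
opening: 86.9
```

jog_arm(steps=[0.49,0.76,-0.5,0,0,-0.376,-0.4,0.49,0.76,-0.5,0,0,-0.376,-0.4,0.49,0.76,-0.5,0,0,-0.376,-0.4,0.49,0.76,-0.5,0,0,-0.376,-0.4,0.49,0.76,-0.5,0,0,-0.376,-0.4])

```text
t: 1.98
eef_pos: [483.7, -164.7, 121.7]
ee_rot: [-1.571, -0.0, 3.043]
ft_force: [1.2, 0.6, -0.4]
opening: 61.1
```

Run:
```python
from h import *
f=cam('top'); print(r.observe()['eef_pos'])
crop(f,300,140,420,280,4,'t1.png',[w2px(f,(483.7,-164.7,121.7))])
g=cam('side'); crop(g,200,160,440,340,3,'s1.png',[w2px(g,(483.7,-164.7,121.7)),w2px(g,(482.4,-164.9,11))])
```

```text
[ 484.90980317 -159.32256723  119.34187519]
```

View pics/t1.png

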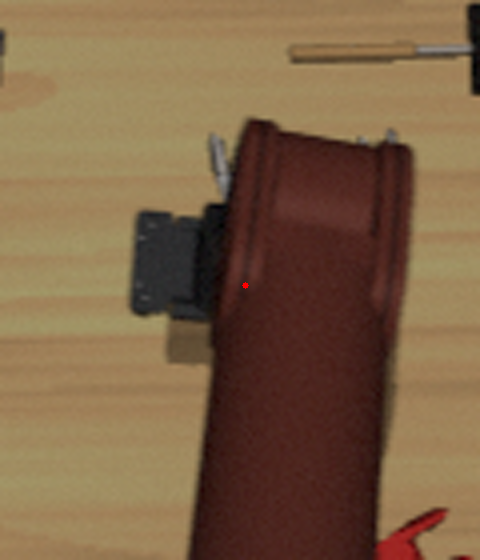

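View pics/s1.png

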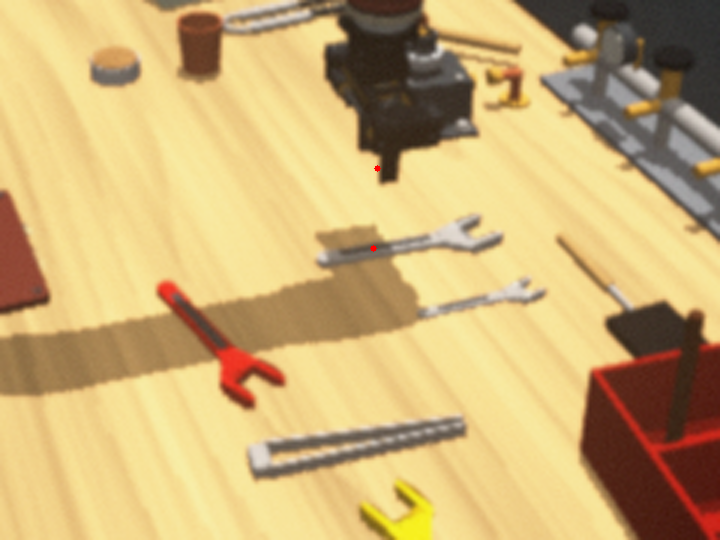

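jog_arm(steps=[0,0,0,0,0,0,-0.4,0,0,0,0,0,0,-0.4,0,0,0,0,0,0,-0.4,0,0,0,0,0,0,-0.4,0,0,0,0,0,0,-0.4])

```text
t: 2.7
eef_pos: [483.4, -166.0, 122.7]
ee_rot: [-1.571, 0.0, 3.043]
ft_force: [0.0, 0.6, 0.2]
opening: 61.0
```

Run:
```python
from h import *
for i in range(2):
  g=cam('side'); o=r.observe(); print(o['eef_pos'],o['ee_rot'],o['ft_force'])
p=o['eef_pos']
j=np.array([-math.sin(o['ee_rot'][2]),math.cos(o['ee_rot'][2]),0])
crop(g,290,170,350,240,10,'s2.png',[w2px(g,p),w2px(g,p+j*30),w2px(g,p-j*30)])
```

```text
[ 483.42663884 -165.90471614  122.63757377] [-1.57077199e+00  1.47495474e-04  3.04332922e+00] [-0.70485372 -0.07158395 -0.34962081]
[ 483.43743771 -165.87174302  122.61964712] [-1.57075856e+00  1.24431491e-04  3.04341282e+00] [ 0.21027442  0.00734724 -0.03236194]
```

View pics/s2.png

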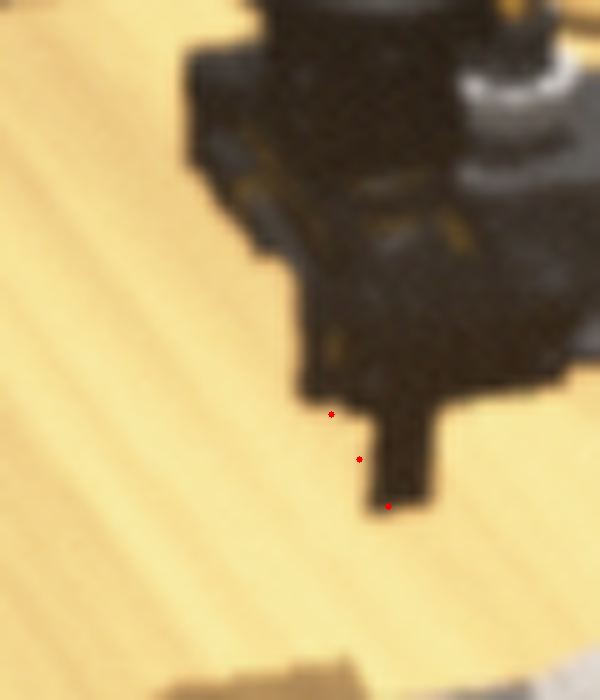

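jog_arm(steps=[-0.025,0.025,-0.8,0,0,0,-0.4,0,0,-0.8,0,0,0,-0.4,0,0,-0.8,0,0,0,-0.4,0,0,-0.55,0,0,0,-0.4,0,0,0,0,0,0,-0.4], squeeze=40)

```text
t: 3.42
eef_pos: [481.2, -164.3, 3.2]
ee_rot: [-1.572, -0.003, 3.044]
ft_force: [-0.2, -0.3, 0.1]
opening: 60.6
```

jog_arm(steps=[0,0,0,0,0,0,1,0,0,0,0,0,0,1,0,0,0,0,0,0,1,0,0,0,0,0,0,1,0,0,0,0,0,0,1], squeeze=40)

```text
t: 4.05
eef_pos: [482.6, -164.8, 4.8]
ee_rot: [-1.571, 0.0, 3.044]
ft_force: [-1.6, -0.2, 1.5]
opening: 21.0
```

Run:
```python
from h import *
o=r.observe(); print(o)
```

```text
{'t': 4.05, 'qpos': array([ 0.55008497,  0.30712681, -0.34673524,  2.00817625,  0.13747577,
        0.84790489, -1.54167274]), 'qd': array([ 0.00088401,  0.00064326, -0.00031974, -0.00051411, -0.00053432,
        0.00129715, -0.00227476]), 'tau': array([-1.07556931e-01, -5.17933488e+01, -3.19623068e+00, -3.04638612e+01,
        5.38814842e-03, -2.43447013e-01,  4.20772273e-02]), 'eef_pos': array([ 482.57407358, -164.79651282,    4.75423211]), 'ee_rot': array([-1.57072611e+00,  3.24590889e-04,  3.04356760e+00]), 'ft_force': array([-1.55546178, -0.18483902,  1.50076276]), 'wrist_torque': array([ 0.04846615,  0.14856657, -0.04643998]), 'opening': 21.03280554142124}
```

J7 is at -1.54 and would run close to its limit at home, so I'll regrip with a half turn while time is plentiful.

jog_arm(steps=[0,0,0,0,0,0,-0.3,0,0,0,0,0,0,-0.3,0,0,0.8,0,0,0,-0.3,0,0,0.4,0,0,1,-0.3,0,0,0,0,0,1,-0.3])

```text
t: 4.68
eef_pos: [483.5, -165.0, 54.0]
ee_rot: [-1.57, 0.002, -3.098]
ft_force: [0.4, -0.0, 0.5]
opening: 55.2
```

jog_arm(steps=[0,0,0,0,0,1,-0.3,0,0,0,0,0,1,-0.3,0,0,0,0,0,1,-0.3,0,0,0,0,0,1,-0.3,0,0,0,0,0,1,-0.3])

```text
t: 5.3
eef_pos: [482.4, -164.7, 52.4]
ee_rot: [-1.571, -0.0, -2.748]
ft_force: [0.6, 0.3, 0.5]
opening: 56.6
```

jog_arm(steps=[0,0,0,0,0,1,-0.3,0,0,0,0,0,1,-0.3,0,0,0,0,0,1,-0.3,0,0,0,0,0,1,-0.3,0,0,0,0,0,1,-0.3])

```text
t: 5.92
eef_pos: [482.4, -164.7, 52.5]
ee_rot: [-1.571, -0.0, -2.399]
ft_force: [-0.6, 1.0, -0.4]
opening: 56.4
```

jog_arm(steps=[0,0,0,0,0,1,-0.3,0,0,0,0,0,1,-0.3,0,0,0,0,0,1,-0.3,0,0,0,0,0,1,-0.3,0,0,0,0,0,1,-0.3])

```text
t: 6.55
eef_pos: [482.4, -164.7, 52.4]
ee_rot: [-1.571, -0.0, -2.05]
ft_force: [-0.9, 0.8, -0.2]
opening: 56.4
```

jog_arm(steps=[0,0,0,0,0,1,-0.3,0,0,0,0,0,1,-0.3,0,0,0,0,0,1,-0.3,0,0,0,0,0,1,-0.3,0,0,0,0,0,1,-0.3])

```text
t: 7.18
eef_pos: [482.4, -164.8, 52.5]
ee_rot: [-1.571, 0.0, -1.701]
ft_force: [0.2, -0.4, -0.1]
opening: 56.5
```

jog_arm(steps=[0,0,0,0,0,1,-0.3,0,0,0,0,0,1,-0.3,0,0,0,0,0,1,-0.3,0,0,0,0,0,1,-0.3,0,0,0,0,0,1,-0.3])

```text
t: 7.8
eef_pos: [482.4, -164.8, 52.5]
ee_rot: [-1.571, 0.0, -1.352]
ft_force: [-0.8, 0.8, -0.0]
opening: 56.8
```

jog_arm(steps=[0,0,0,0,0,1,-0.3,0,0,0,0,0,1,-0.3,0,0,0,0,0,1,-0.3,0,0,0,0,0,1,-0.3,0,0,0,0,0,1,-0.3])

```text
t: 8.43
eef_pos: [482.4, -164.7, 52.5]
ee_rot: [-1.571, 0.0, -1.003]
ft_force: [-0.5, -0.7, 0.9]
opening: 56.5
```

jog_arm(steps=[0,0,0,0,0,1,-0.3,0,0,0,0,0,1,-0.3,0,0,0,0,0,1,-0.3,0,0,0,0,0,1,-0.3,0,0,0,0,0,1,-0.3])

```text
t: 9.05
eef_pos: [482.4, -164.8, 52.5]
ee_rot: [-1.571, 0.0, -0.654]
ft_force: [-0.2, 0.8, -0.3]
opening: 56.3
```

jog_arm(steps=[0,0,0,0,0,1,-0.3,0,0,0,0,0,1,-0.3,0,0,0,0,0,1,-0.3,0,0,0,0,0,1,-0.3,0,0,0,0,0,1,-0.3])

```text
t: 9.68
eef_pos: [482.4, -164.7, 52.5]
ee_rot: [-1.571, 0.0, -0.305]
ft_force: [0.3, -0.2, -0.0]
opening: 56.7
```

Run:
```python
from h import *
o=r.observe(); print(o['t'],o['qpos'],o['eef_pos'],o['ee_rot'],o['ft_force'])
```

```text
9.675 [ 0.94241712  0.31257438 -0.79105921  1.95836651  0.26704802  0.97685411
  1.28986449] [ 482.36191046 -164.74434045   52.45605802] [-1.57084542e+00  1.94120992e-04 -3.05148545e-01] [ 0.28995149 -0.18405695 -0.04353348]
```

jog_arm(steps=[0,0,0,0,0,1,-0.3,0,0,0,0,0,1,-0.3,0,0,0,0,0,1,-0.3,0,0,-0.62,0,0,0,-0.3,0,0,-0.6,0,0,0,-0.3])

```text
t: 10.3
eef_pos: [482.6, -165.0, 3.2]
ee_rot: [-1.571, -0.001, -0.098]
ft_force: [-0.7, -0.1, 0.1]
opening: 56.6
```

jog_arm(steps=[0,0,0,0,0,0,-0.3,0,0,0,0,0,0,1,0,0,0,0,0,0,1,0,0,0,0,0,0,1,0,0,0,0,0,0,1], squeeze=40)

```text
t: 10.92
eef_pos: [482.6, -164.9, 4.1]
ee_rot: [-1.571, -0.0, -0.098]
ft_force: [0.7, -0.1, -0.2]
opening: 24.4
```

Run:
```python
from h import *
o=r.observe(); print(o['t'],o['qpos'],o['eef_pos'],o['ee_rot'],o['ft_force'],o['opening'])
```

```text
10.925 [ 0.92998014  0.39748413 -0.78928379  1.99116364  0.36029337  0.89505958
  1.42264554] [ 482.58832429 -164.88814562    4.06637237] [-1.57113549e+00 -4.06720647e-04 -9.81051005e-02] [ 0.65500334 -0.14882915 -0.19294802] 24.441304534287035
```

Run:
```python
from fit import *
f=load('top')
f0=f
im=cv2.imread('pics/top0.png')
win=(246,128,308,196)
u0,v0,u1,v1=win
g=im[v0:v1,u0:u1].astype(float); sat=g.max(2)-g.min(2)
print(sat[30].astype(int)); print(sat[55].astype(int)); print(g.mean(2)[55].astype(int))
m=np.clip((40-sat)/30,0,1)
# barrel inlet & background handled by ignoring inlet
def box(x0,x1,y0,y1,z): return [(x0,y0,z),(x1,y0,z),(x1,y1,z),(x0,y1,z)]
def sides(x0,x1,y0,y1,z0,z1):
    T=box(x0,x1,y0,y1,z1); B=box(x0,x1,y0,y1,z0)
    return [T,B]+[[T[i],T[(i+1)%4],B[(i+1)%4],B[i]] for i in range(4)]
def polys(p):
    L=sides(-50,60,-47,47,60,70)
    for s in(1,-1):
        L+=sides(-92,60,s*37,s*47,0,26)+sides(-50,60,s*37,s*47,0,60)+sides(-92,60,s*47,s*77,0,8)
    return [tf(p,q) for q in L]
def cost(p,full=False):
    R=render(f,win,polys(p))
    ig=render(f,win,[tf(p,box(61,120,-40,40,0)),tf(p,box(61,120,-40,40,60)),tf(p,box(-30,30,-30,30,100)),tf(p,box(-30,30,-30,30,126)),tf(p,box(-49,20,-36,36,0))])
    if full: return R,m,ig
    return (((R-m)**2)*(1-ig)).sum()
x=np.array([674,113,-.138])
print(cost(x))
for k in range(2):
    q=minimize(cost,x,method='Nelder-Mead',options=dict(initial_simplex=[x+np.array(d) for d in ([0,0,0],[4,0,0],[0,4,0],[0,0,.04])],xatol=.02,fatol=.001)); x=q.x; print(x,q.fun)
R,m,ig=cost(x,True)
cv2.imwrite('pics/fit2.png',cv2.resize((np.dstack([R*(1-ig*.7),ig*.3,m])*255).astype(np.uint8),None,fx=8,fy=8,interpolation=cv2.INTER_NEAREST))
```

```text
[60 59 59 60 60 59 59 58 54 25  3  0  2  1  2  2  0  1  2  3  1  2  0  1
  1  2  1  3  1  2  3  1  1  4  1  2  0  2  2  2  2  1  1  1  5  1  3  2
  2  2  2  3  1 18 55 68 67 67 68 68 66 67]
[65 64 65 62 65 42  9  2  1  1  3  1  2  2  0  2  2 25 39 54 62 61 62 61
 62 61 62 59 60 61 60 62 62 62 61 62 61 53 28  2  1  1  2 13 14 14 14 13
 10  4 26 53 60 59 60 59 60 59 60 59 61 60]
[117 120 121 121 120 100  66  60  59  60  59  63  61  55  45  37  25  40
  67 103 123 124 122 125 121 124 126 124 124 123 124 123 124 124 123 124
 123 114  79  38  38  32  33 108 138 140 143 140 112  73  82 112 124 125
 125 126 124 126 122 125 125 123]
35.506202663845485
[ 6.75254347e+02  1.11300020e+02 -1.38895619e-01] 17.648050062391494
[ 6.74876746e+02  1.11346824e+02 -1.38377316e-01] 16.358815036349824
```

View pics/fit2.png

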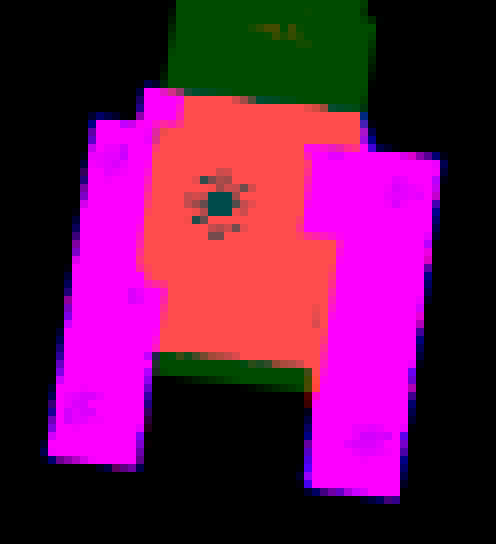

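Image fit gives the axis at (674.9,111.3) and yaw -0.138. Depth gives (674,113). I'll stage the spanner in front of the bracket, then look at it relative to the square.

jog_arm(steps=[0,0,0,0,0,0,1,0,0,0,0,0,0,1,0,0,0.5,0,0,0,1,0,0,0.8,0,0,0,1,-0.067,0.5,0.1,0,0,-0.43,1], squeeze=40)

```text
t: 11.55
eef_pos: [481.2, -146.0, 62.6]
ee_rot: [-1.572, -0.003, -0.131]
ft_force: [0.4, 0.8, -3.2]
opening: 21.2
```

jog_arm(steps=[-0.067,0.85,0,0,0,-0.43,1,-0.067,0.85,0,0,0,-0.43,1,-0.067,0.85,0,0,0,-0.43,1,-0.067,0.85,0,0,0,-0.43,1,-0.067,0.85,0,0,0,-0.43,1])

```text
t: 12.18
eef_pos: [466.2, 26.4, 60.7]
ee_rot: [-1.571, -0.0, -0.279]
ft_force: [0.5, 0.4, -1.4]
opening: 21.0
```

jog_arm(steps=[-0.067,0.85,0,0,0,-0.43,1,-0.067,0.85,0,0,0,-0.43,1,-0.067,0.85,0,0,0,-0.43,1,-0.067,0.85,0,0,0,-0.43,1,-0.067,0.37,0,0,0,-0.02,1])

```text
t: 12.8
eef_pos: [452.5, 178.5, 60.8]
ee_rot: [-1.57, -0.0, -0.397]
ft_force: [0.5, -0.4, -2.7]
opening: 21.5
```

jog_arm(steps=[0,0,0,0,0,0,1,0,0,0,0,0,0,1,0,0,0,0,0,0,1,0,0,0,0,0,0,1,0,0,0,0,0,0,1])

```text
t: 13.42
eef_pos: [453.0, 175.7, 59.7]
ee_rot: [-1.571, 0.0, -0.4]
ft_force: [0.1, -0.5, -3.4]
opening: 21.6
```

Run:
```python
from h import *
f=cam('top'); g=cam('side'); o=r.observe(); print(o['t'],o['qpos'],o['eef_pos'],o['ee_rot'],o['ft_force'],o['opening'])
crop(f,215,110,335,250,5,'t3.png'); crop(g,220,110,440,280,3.5,'s3.png')
```

```text
13.525 [ 0.40475938  0.29368593 -0.96150354  2.00115074  0.2882338   0.98865407
  0.47328535] [453.01475255 175.88888405  59.74901933] [-1.57089379e+00  1.14078426e-05 -3.99839557e-01] [ 0.70673886  0.21168084 -2.707935  ] 21.447133254427104
```

View pics/t3.png

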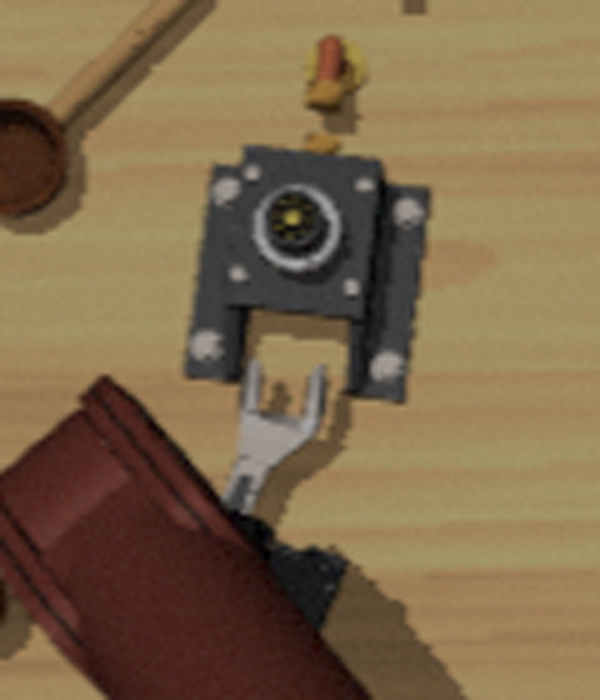

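View pics/s3.png

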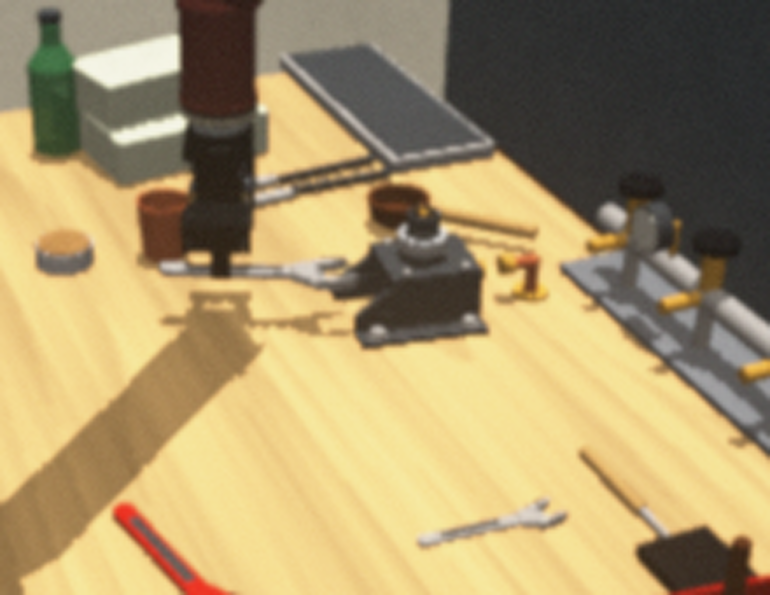

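jog_arm(steps=[0,0,-0.7,0,0,0,1,0,0,-0.4,0,0,0,1,0,0,-0.25,0,0,0,1,0,0,0,0,0,0,1,0,0,0,0,0,0,1])

```text
t: 14.15
eef_pos: [453.3, 176.3, 6.3]
ee_rot: [-1.57, -0.0, -0.399]
ft_force: [0.3, 0.2, -2.3]
opening: 21.4
```

Run:
```python
from h import *
f=cam('top'); o=r.observe(); print(o['t'],o['eef_pos'],o['ee_rot'],o['ft_force'],o['opening'])
T=o['eef_pos']; 
crop(f,245,160,305,215,11,'t4.png')
```

```text
14.2 [453.39609384 176.25649521   6.32685452] [-1.57031455e+00 -7.10559078e-04 -3.99571832e-01] [-0.41482105  0.2614987  -2.94576155] 21.429995230542048
```

View pics/t4.png

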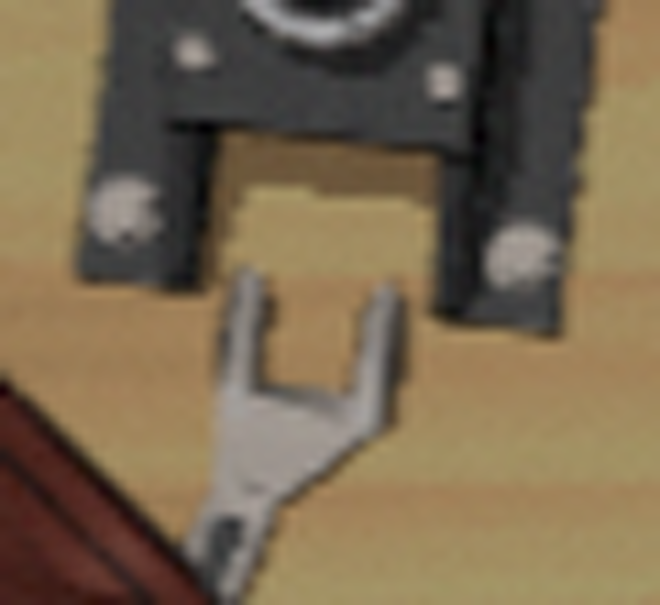

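The fork sits between the feet, its tips at crop (250,272) and (388,288), looking slightly left of centre. I'll fit it to the outline.

```bash
cat > headfit.py <<'E'
from fit import *
def headfit(f,win,p0,ztop,nyaw=None,zb=None):
    u0,v0,u1,v1=win
    g=f['pixels'][v0:v1,u0:u1].astype(float); sat=g.max(2)-g.min(2)
    m=np.clip((60-sat)/48,0,1)
    L=[[(20,28),(20,16),(-16.5,16),(-16.5,28)],[(20,-28),(20,-16),(-16.5,-16),(-16.5,-28)]]
    def polys(p,z): return [tf(p,[(a,b,z) for a,b in l]) for l in L]+[tf(p,[(-16.5,28,z),(-16.5,-28,z),(-24,-28,z),(-24,28,z)])]
    def cost(p,full=False):
        R=np.maximum(render(f,win,polys(p,ztop)),render(f,win,polys(p,ztop-12)))
        ok=render(f,win,[tf(p,[(26,36,ztop),(-18,36,ztop),(-18,-36,ztop),(26,-36,ztop)])])
        if full: return R,m,ok
        return (((R-m)**2)*ok).sum()
    x=np.array(p0,float)
    for k in range(3):
        q=minimize(cost,x,method='Nelder-Mead',options=dict(initial_simplex=[x+np.array(d) for d in ([0,0,0],[3,0,0],[0,3,0],[0,0,.04])],xatol=.02,fatol=.001)); x=q.x
    return x,q.fun,cost(x,True)
E
python3 - <<'E'
from headfit import *
# calibrate on initial image
f=load('top')
f0=dict(f); f0['pixels']=cv2.imread('pics/top0.png')
print('init',headfit(f0,(345,165,378,200),[611.7,-177.6,.164],12)[:2])
p0=[575,125,-.138]
for win in [(250,172,292,205),(262,180,284,205)]:
  x,c,(R,m,ok)=headfit(f,win,p0,14.2); print(x,c)
  b=np.array([674.9,111.35]); a=-.138
  d=x[:2]-b; print('in bracket frame',d[0]*math.cos(a)+d[1]*math.sin(a), -d[0]*math.sin(a)+d[1]*math.cos(a), 'dyaw',x[2]-a)
T=np.array([453.1,176.0]);
print('pred mouth', T-130*np.array([-math.cos(.4),math.sin(.4)]))
x,c,(R,m,ok)=headfit(f,(250,172,292,205),p0,14.2)
cv2.imwrite('pics/fit4.png',cv2.resize((np.dstack([R,ok*.3,m])*255).astype(np.uint8),None,fx=12,fy=12,interpolation=cv2.INTER_NEAREST))
E
```

```text
init (array([ 6.10927321e+02, -1.78252850e+02,  1.54526407e-01]), np.float64(5.328149159749349))
[ 5.71634683e+02  1.24802318e+02 -1.17194670e-01] 5.704181247287327
in bracket frame -104.13411772495891 -0.8809974134187648 dyaw 0.020805330295652624
[ 5.71724251e+02  1.24635109e+02 -1.26785898e-01] 5.422673967149523
in bracket frame -104.02239916409786 -1.0342955193227166 dyaw 0.011214101959710177
pred mouth [572.83792922 125.3756155 ]
```

View pics/fit4.png

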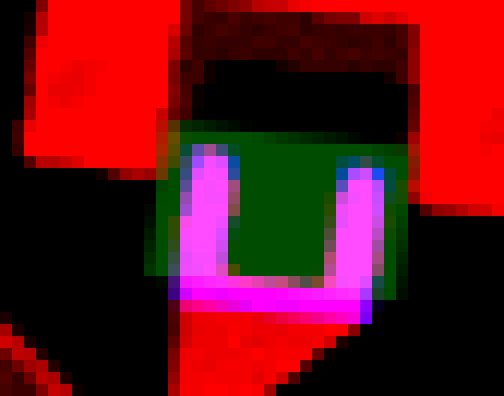

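jog_arm(steps=[0.512,-0.066,-0.01,0,0,0,1,0.512,-0.066,-0.01,0,0,0,1,0.512,-0.066,-0.01,0,0,0,1,0,0,0,0,0,0,1,0,0,0,0,0,0,1])

```text
t: 14.82
eef_pos: [514.0, 168.3, 4.7]
ee_rot: [-1.571, 0.0, -0.399]
ft_force: [-0.2, 0.2, -2.2]
opening: 21.2
```

Run:
```python
from h import *
f=cam('top');g=cam('side'); o=r.observe(); print(o['t'],o['eef_pos'],o['ee_rot'],o['ft_force'],o['wrist_torque'],o['opening'])
crop(f,240,145,310,215,8,'t5.png')
crop(g,290,140,380,220,8,'s5.png')
```

```text
14.925 [513.80321389 168.29924381   4.72384645] [-1.57104560e+00 -6.77661519e-05 -3.98993638e-01] [-0.11216014  0.39650977 -2.27057914] [ 0.11754495 -0.0429718   0.01596458] 21.11500911410419
```

View pics/t5.png

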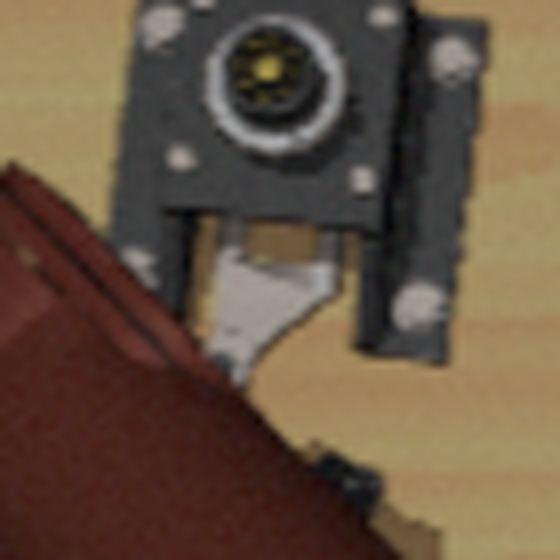

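View pics/s5.png

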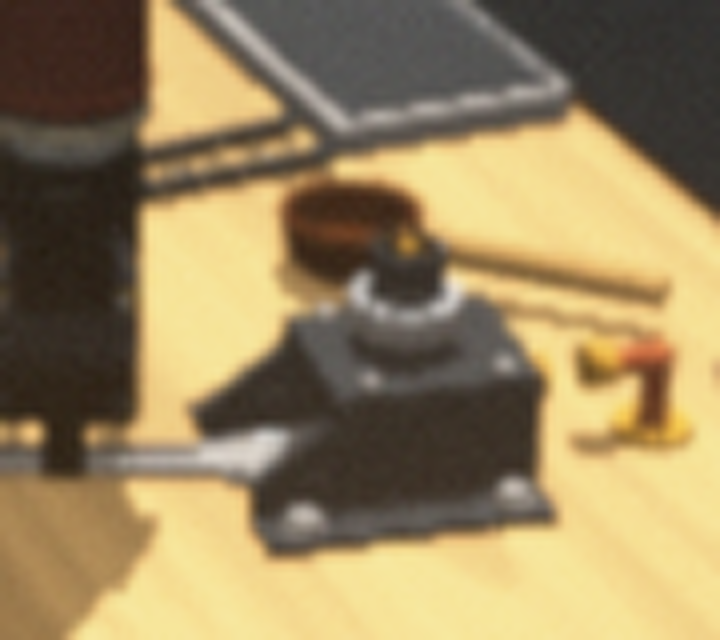

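jog_arm(steps=[0.1,-0.014,0,0,0,0,1,0.1,-0.014,0,0,0,0,1,0.1,-0.014,0,0,0,0,1,0.1,-0.014,0,0,0,0,1,0,0,0,0,0,0,1])

```text
t: 15.55
eef_pos: [531.0, 166.0, 4.6]
ee_rot: [-1.57, -0.0, -0.4]
ft_force: [0.7, -0.2, -0.9]
opening: 21.7
```

Run:
```python
from h import *
f=cam('top'); o=r.observe(); print(o['t'],o['eef_pos'],o['ee_rot'],o['ft_force'],o['wrist_torque'],o['opening'])
```

```text
15.6 [530.84231905 165.98409843   4.62868598] [-1.57035814e+00 -4.05566373e-04 -3.99587437e-01] [ 0.72096402  1.38258909 -1.63140979] [ 0.13156057 -0.27488135  0.0529857 ] 21.477933606258418
```

jog_arm(steps=[0.1,-0.014,0,0,0,0,1,0.1,-0.014,0,0,0,0,1,0.1,-0.014,0,0,0,0,1,0,0,0,0,0,0,1,0,0,0,0,0,0,1])

```text
t: 16.23
eef_pos: [542.7, 164.1, 4.6]
ee_rot: [-1.571, -0.0, -0.4]
ft_force: [1.3, -0.4, -1.7]
opening: 21.7
```

Run:
```python
from h import *
f=cam('top'); o=r.observe(); print(o['t'],o['eef_pos'],o['ee_rot'],o['ft_force'],o['wrist_torque'],o['opening'])
```

```text
16.275 [542.58011747 164.14326478   4.59983714] [-1.57072189e+00 -2.90701073e-04 -3.99723302e-01] [-0.37124802  0.04299768 -1.8995204 ] [ 0.09556499 -0.27587924  0.08612698] 21.141644447298948
```

jog_arm(steps=[0.1,-0.014,0,0,0,0,1,0.1,-0.014,0,0,0,0,1,0.03,-0.004,0,0,0,0,1,0.02,-0.003,0,0,0,0,1,0,0,0,0,0,0,1])

```text
t: 16.9
eef_pos: [552.5, 162.8, 4.5]
ee_rot: [-1.571, -0.0, -0.4]
ft_force: [0.1, -0.0, -1.1]
opening: 21.0
```

Run:
```python
from h import *
f=cam('top'); o=r.observe(); print(o['t'],o['eef_pos'],o['ee_rot'],o['ft_force'],o['wrist_torque'],o['opening'])
```

```text
16.95 [552.46947767 162.77779433   4.55562889] [-1.57082779e+00 -1.28545900e-04 -3.99605224e-01] [ 0.00543101 -0.40046856 -0.76636692] [ 0.02810119 -0.13976858 -0.02810628] 21.0912544404373
```

jog_arm(steps=[0.02,-0.003,0,0,0,0,1,0.02,-0.003,0,0,0,0,1,0.02,-0.003,0,0,0,0,1,0,0,0,0,0,0,1,0,0,0,0,0,0,1])

```text
t: 17.58
eef_pos: [555.0, 162.4, 4.6]
ee_rot: [-1.571, -0.0, -0.4]
ft_force: [0.4, 0.4, -1.9]
opening: 21.3
```

Run:
```python
from h import *
f=cam('top'); o=r.observe(); print(o['t'],o['eef_pos'],o['ee_rot'],o['ft_force'],o['wrist_torque'],o['opening'])
crop(f,240,125,310,215,6,'t6.png')
```

```text
17.625 [554.97916883 162.41207877   4.60815056] [-1.57071306e+00 -2.58541578e-04 -3.99714540e-01] [ 0.92136906  0.12304318 -2.00489089] [ 0.10021131 -0.12789147 -0.01948074] 21.362289372466687
```

View pics/t6.png

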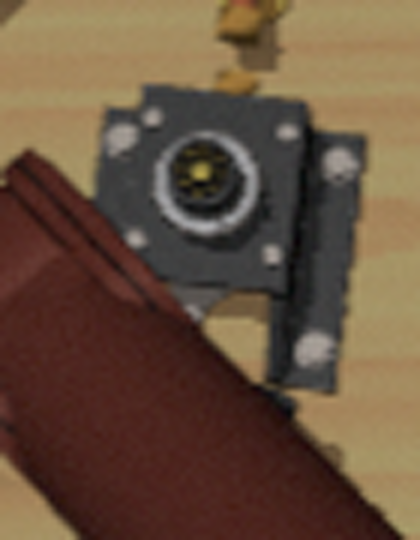

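jog_arm(steps=[0.02,-0.003,0,0,0,0,1,0.02,-0.003,0,0,0,0,1,0,0,0,0,0,0,1,0,0,0,0,0,0,1,0,0,0,0,0,0,1])

```text
t: 18.25
eef_pos: [556.4, 162.2, 4.5]
ee_rot: [-1.571, 0.0, -0.4]
ft_force: [-0.5, -0.5, -1.2]
opening: 21.2
```

Run:
```python
from h import *
o=r.observe(); print(o['t'],o['eef_pos'],o['ee_rot'],o['ft_force'],o['wrist_torque'],o['opening'])
```

```text
18.25 [556.41722079 162.23841431   4.54770883] [-1.57078590e+00  6.16194887e-06 -3.99560839e-01] [-0.47837996 -0.49703218 -1.15965272] [ 0.1206827  -0.07286282 -0.02167147] 21.184678657724984
```

jog_arm(steps=[0.02,-0.003,0,0,0,0,1,0,0,0,0,0,0,1,0,0,0,0,0,0,1,0,0,0,0,0,0,1,0,0,0,0,0,0,1])

```text
t: 18.88
eef_pos: [556.6, 162.4, 4.4]
ee_rot: [-1.571, 0.001, -0.399]
ft_force: [-5.1, 1.1, -1.1]
opening: 21.4
```

Run:
```python
from h import *
o=r.observe(); print(o['t'],o['eef_pos'],o['ee_rot'],o['ft_force'],o['wrist_torque'],o['opening'])
```

```text
18.875 [556.63452384 162.37546677   4.39691441] [-1.57110257e+00  8.77947443e-04 -3.99212228e-01] [-5.0898707   1.10633933 -1.08790558] [ 0.53510866  1.02628994 -0.04761229] 21.431311060704747
```

The mouth floor touched (-5 N) at TCP x 556.5, which is 1.5 mm past the calculated home, as expected. I'll back off 1 mm, set it down and release.

jog_arm(steps=[-0.03,0.004,-0.01,0,0,0,1,0,0,0,0,0,0,1,0,0,0,0,0,0,-0.2,0,0,0,0,0,0,-0.2,0,0,0,0,0,0,-0.2])

```text
t: 19.5
eef_pos: [556.4, 162.1, 4.3]
ee_rot: [-1.571, -0.001, -0.4]
ft_force: [-0.2, -0.0, 0.3]
opening: 43.4
```

jog_arm(steps=[0,0,0.3,0,0,0,-0.2,0,0,0.8,0,0,0,-0.2,0,0,1,0,0,0,-0.2,0,0,1,0,0,0,-0.8,0,0,1,0,0,0,-0.8])

```text
t: 20.12
eef_pos: [556.0, 162.4, 170.4]
ee_rot: [-1.57, -0.001, -0.399]
ft_force: [-0.1, 0.5, 0.3]
opening: 64.9
```

Run:
```python
from h import *
g=cam('side'); o=r.observe(); print(o['t'],o['qpos'],o['eef_pos'],o['ee_rot'],o['ft_force'],o['opening'])
crop(g,290,140,380,220,8,'s7.png')
```

```text
20.175 [ 0.39836139  0.35571122 -0.92986392  1.66826667  0.29955368  1.26107401
  0.57976699] [558.05601631 163.77074083 175.75823462] [-1.56668462 -0.00582032 -0.39892708] [2.8396059  2.20581129 4.69590777] 68.98004900943748
```

View pics/s7.png

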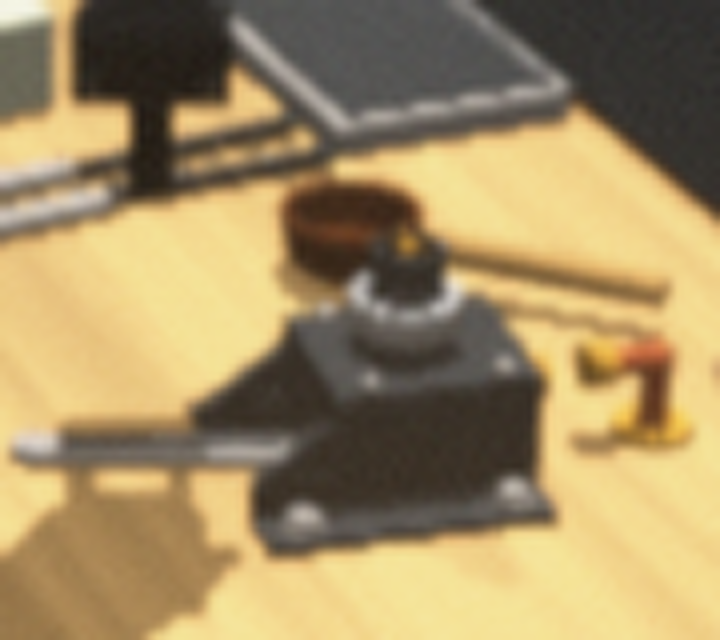

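The side view shows the spanner flat on the bench and on the square, with the handle running out along the left foot at crop (20–300,440). Next I look for the dot, then go over the ring.

Run:
```python
from h import *
f=cam('top'); o=r.observe(); print(o['t'],o['eef_pos'],o['ee_rot'])
f0=dict(f); f0['pixels']=cv2.imread('pics/top0.png')
im=[cv2.resize(q['pixels'][138:172,255:295],None,fx=9,fy=9,interpolation=cv2.INTER_CUBIC) for q in (f0,f)]
im=np.hstack(im); im=np.clip(im.astype(float)*1.5,0,255).astype(np.uint8); cv2.imwrite('pics/dot.png',im)
g=load('side'); cv2.imwrite('pics/dots.png',cv2.resize(g['pixels'][165:190,330:352],None,fx=20,fy=20,interpolation=cv2.INTER_CUBIC))
```

```text
20.225 [558.11904675 163.67536061 173.51058693] [-1.56670034 -0.00606908 -0.39919942]
```

View pics/dot.png

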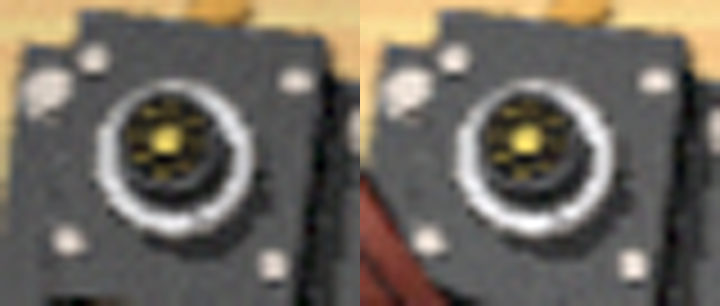

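jog_arm(steps=[1,-0.42,0,0,0,0,-1,1,-0.42,0,0,0,0,-1,0.96,-0.42,0,0,0,0,-1,0,0,0,0,0,0,-1,0,0,0,0,0,0,-1])

```text
t: 20.85
eef_pos: [673.9, 112.6, 168.0]
ee_rot: [-1.57, 0.001, -0.399]
ft_force: [-0.1, -0.4, 0.5]
opening: 86.9
```

Run:
```python
from h import *
g=cam('side'); o=r.observe(); print(o['t'],o['qpos'],o['eef_pos'],o['ee_rot'],o['ft_force'],o['wrist_torque'],o['opening'])
crop(g,300,100,380,200,7,'s8.png',[w2px(g,(674.8,111.8,100))])
```

```text
20.9 [ 0.34216946  0.56662249 -0.83868541  1.40894597  0.42089375  1.35101541
  0.66361784] [673.6215679  112.87707406 168.25287971] [-1.57056989e+00  5.28440187e-04 -3.98135552e-01] [-0.52464517  0.45918026 -0.10156081] [ 0.06367928 -0.17587865 -0.00938205] 86.62898622492555
```

View pics/s8.png

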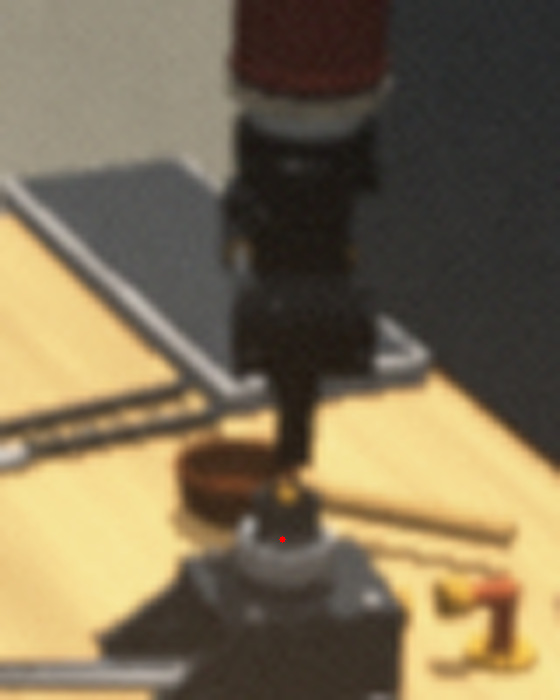

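jog_arm(steps=[0.015,-0.01,-0.5,0,0,0,-1,0,0,-0.6,0,0,0,-1,0,0,-0.6,0,0,0,-1,0,0,-0.4,0,0,0,-1,0,0,0,0,0,0,-1])

```text
t: 21.52
eef_pos: [673.9, 111.3, 82.5]
ee_rot: [-1.572, 0.002, -0.399]
ft_force: [1.0, 0.2, 0.2]
opening: 87.1
```

Run:
```python
from h import *
g=cam('side'); o=r.observe(); print(o['t'],o['eef_pos'],o['ee_rot'],o['ft_force'],o['wrist_torque'],o['opening'])
crop(g,300,120,380,200,7,'s9.png')
```

```text
21.575 [674.64338032 111.55410748  83.82461246] [-1.57117696e+00  6.69505021e-04 -3.99234500e-01] [-0.10589878  0.344022    0.16075544] [ 0.02220415 -0.16915087  0.00216585] 87.03191788178731
```

View pics/s9.png

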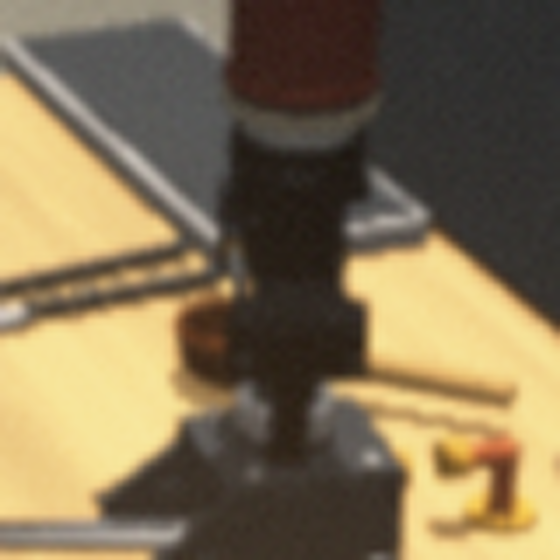

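The fingers straddle the ring. I'll close gently first to check centring.

jog_arm(steps=[0,0,0,0,0,0,1,0,0,0,0,0,0,1,0,0,0,0,0,0,1,0,0,0,0,0,0,1,0,0,0,0,0,0,1], squeeze=15)

```text
t: 22.2
eef_pos: [675.2, 111.6, 84.4]
ee_rot: [-1.57, -0.0, -0.4]
ft_force: [0.4, 0.0, 1.3]
opening: 55.8
```

Run:
```python
from h import *
o=r.observe(); print(o['t'],o['eef_pos'],o['ee_rot'],o['ft_force'],o['wrist_torque'],o['opening'])
y=o['ee_rot'][2]; j=np.array([-math.sin(y),math.cos(y)]); print('jaw force',j@o['ft_force'][:2])
```

```text
22.2 [675.21074793 111.61293649  84.41844754] [-1.57045243e+00 -4.04804633e-04 -3.99529179e-01] [0.38007676 0.02412578 1.28260786] [ 0.15870651 -0.20040061 -0.03850872] 55.774514645619895
jaw force 0.17006975636784472
```

jog_arm(steps=[0,0,0,0,0,0,1,0,0,0,0,0,-1,1,0,0,0,0,0,-1,1,0,0,0,0,0,-1,1,0,0,0,0,0,-1,1], squeeze=60)

```text
t: 22.82
eef_pos: [675.2, 111.7, 84.4]
ee_rot: [-1.57, -0.0, -0.681]
ft_force: [0.8, 0.5, 1.2]
opening: 54.8
```

```bash
cat > st.py <<'E'
from h import *
o=r.observe(); print(round(o['t'],3),o['eef_pos'].round(2),o['ee_rot'].round(4),o['ft_force'].round(2),o['wrist_torque'].round(3),round(o['opening'],2),o['qpos'][6].round(2),'tau7',o['tau'][6].round(3))
E
python3 st.py
```

```text
22.825 [675.23 111.67  84.39] [-1.5703e+00 -3.0000e-04 -6.8090e-01] [0.78 0.5  1.21] [ 0.213 -0.294  0.058] 54.84 0.37 tau7 1.008
```

jog_arm(steps=[0,0,0,0,0,-1,1,0,0,0,0,0,-0.8,1,0,0,0,0,0,-0.4,1,0,0,0,0,0,-0.4,1,0,0,0,0,0,0,1])

```text
t: 23.45
eef_pos: [675.2, 111.7, 84.4]
ee_rot: [-1.57, -0.0, -0.86]
ft_force: [1.6, 2.0, 2.6]
opening: 55.2
```

```bash
python3 st.py
```

```text
23.45 [675.23 111.72  84.36] [-1.5702e+00 -1.0000e-04 -8.6030e-01] [1.57 2.02 2.62] [ 0.412 -0.494  0.006] 55.16 0.2 tau7 -0.209
```

jog_arm(steps=[0,0,0,0,0,-0.4,1,0,0,0,0,0,-0.4,1,0,0,0,0,0,-0.3,1,0,0,0,0,0,-0.3,1,0,0,0,0,0,0,1])

```text
t: 24.08
eef_pos: [675.2, 111.7, 84.4]
ee_rot: [-1.57, -0.0, -0.958]
ft_force: [2.6, 2.9, 3.5]
opening: 54.7
```

```bash
python3 st.py
```

```text
24.075 [675.23 111.68  84.35] [-1.5702e+00 -1.0000e-04 -9.5850e-01] [2.55 2.86 3.45] [ 0.74  -0.719 -0.091] 54.73 0.11 tau7 -0.15
```

jog_arm(steps=[0,0,0,0,0,-0.25,1,0,0,0,0,0,-0.25,1,0,0,0,0,0,-0.25,1,0,0,0,0,0,-0.25,1,0,0,0,0,0,-0.25,1])

```text
t: 24.7
eef_pos: [675.2, 111.6, 84.3]
ee_rot: [-1.57, -0.0, -1.046]
ft_force: [3.2, 4.3, 5.2]
opening: 54.7
```

```bash
python3 st.py
```

```text
24.7 [675.24 111.63  84.32] [-1.5702e+00 -1.0000e-04 -1.0464e+00] [3.23 4.31 5.25] [ 0.855 -1.075  0.091] 54.73 0.03 tau7 0.206
```

jog_arm(steps=[0,0,0,0,0,-0.25,1,0,0,0,0,0,-0.25,1,0,0,0,0,0,-0.25,1,0,0,0,0,0,-0.25,1,0,0,0,0,0,-0.25,1])

```text
t: 25.32
eef_pos: [675.2, 111.6, 84.3]
ee_rot: [-1.57, -0.0, -1.134]
ft_force: [4.6, 2.2, 5.0]
opening: 54.8
```

```bash
python3 st.py
```

```text
25.325 [675.25 111.62  84.35] [-1.5702 -0.     -1.1337] [4.63 2.15 5.03] [ 0.847 -1.149  0.094] 54.77 -0.05 tau7 0.206
```

jog_arm(steps=[0,0,0,0,0,-0.25,1,0,0,0,0,0,-0.25,1,0,0,0,0,0,-0.25,1,0,0,0,0,0,-0.25,1,0,0,0,0,0,-0.25,1])

```text
t: 25.95
eef_pos: [675.2, 111.6, 84.3]
ee_rot: [-1.57, -0.0, -1.22]
ft_force: [4.3, 3.7, 5.2]
opening: 54.9
```

```bash
python3 st.py
```

```text
25.95 [675.25 111.59  84.35] [-1.5702e+00 -2.0000e-04 -1.2204e+00] [4.34 3.67 5.21] [ 0.824 -1.139  0.5  ] 54.86 -0.13 tau7 -0.232
```

Torque has jumped to 0.5 N m. I'll hold and re-read.

jog_arm(steps=[0,0,0,0,0,0,1,0,0,0,0,0,0,1,0,0,0,0,0,0,1,0,0,0,0,0,0,1,0,0,0,0,0,0,1])

```text
t: 26.58
eef_pos: [675.2, 111.6, 84.3]
ee_rot: [-1.57, 0.0, -1.22]
ft_force: [4.1, 3.4, 4.8]
opening: 54.7
```

```bash
python3 st.py
python3 - <<'E'
from h import *
f=cam('top'); g=cam('side'); o=r.observe(); print(o['wrist_torque'])
crop(g,290,140,380,220,8,'s10.png'); crop(f,230,110,310,230,5,'t10.png')
E
```

```text
26.575 [675.21 111.61  84.32] [-1.5703  0.     -1.2196] [4.11 3.44 4.85] [ 0.85  -1.144  0.255] 54.74 -0.13 tau7 -0.271
[ 0.87190034 -1.1542057   0.30750627]
```

View pics/t10.png

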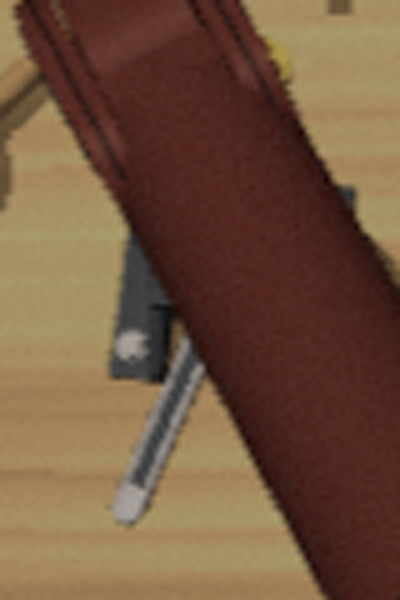

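View pics/s10.png

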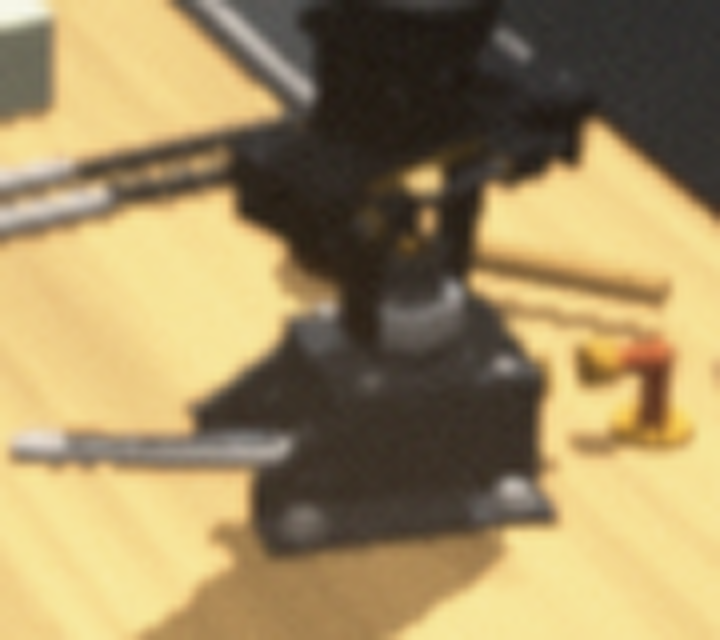

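jog_arm(steps=[0,0,0,0,0,-0.2,1,0,0,0,0,0,-0.2,1,0,0,0,0,0,0,1,0,0,0,0,0,0,1,0,0,0,0,0,0,1])

```text
t: 27.3
eef_pos: [675.2, 111.6, 84.3]
ee_rot: [-1.57, -0.0, -1.247]
ft_force: [3.9, 3.5, 5.8]
opening: 54.5
```

```bash
python3 st.py
```

```text
27.3 [675.24 111.63  84.35] [-1.5702e+00 -1.0000e-04 -1.2472e+00] [3.93 3.54 5.75] [ 0.839 -1.188  0.589] 54.46 -0.15 tau7 -0.535
```

jog_arm(steps=[0,0,0,0,0,-0.2,1,0,0,0,0,0,-0.2,1,0,0,0,0,0,0,1,0,0,0,0,0,0,1,0,0,0,0,0,0,1])

```text
t: 27.92
eef_pos: [675.2, 111.6, 84.3]
ee_rot: [-1.57, -0.0, -1.275]
ft_force: [3.8, 3.1, 4.3]
opening: 54.9
```

```bash
python3 st.py
```

```text
27.925 [675.23 111.62  84.33] [-1.5702e+00 -2.0000e-04 -1.2748e+00] [3.85 3.12 4.3 ] [ 0.813 -1.182  0.749] 54.89 -0.18 tau7 -0.754
```

jog_arm(steps=[0,0,0,0,0,-0.2,1,0,0,0,0,0,-0.2,1,0,0,0,0,0,0,1,0,0,0,0,0,0,1,0,0,0,0,0,0,1])

```text
t: 28.55
eef_pos: [675.2, 111.6, 84.3]
ee_rot: [-1.57, -0.0, -1.302]
ft_force: [4.2, 2.8, 4.4]
opening: 55.0
```

```bash
python3 st.py
```

```text
28.55 [675.24 111.63  84.32] [-1.5702e+00 -3.0000e-04 -1.3023e+00] [4.24 2.78 4.41] [ 0.749 -1.249  0.963] 55.04 -0.2 tau7 -0.974
```

jog_arm(steps=[0,0,0,0,0,0,1,0,0,0,0,0,0,1,0,0,0,0,0,0,1,0,0,0,0,0,0,1,0,0,0,0,0,0,1])

```text
t: 29.18
eef_pos: [675.2, 111.7, 84.3]
ee_rot: [-1.57, -0.0, -1.302]
ft_force: [4.3, 3.1, 4.6]
opening: 54.9
```

```bash
python3 st.py
```

```text
29.175 [675.25 111.66  84.34] [-1.5702e+00 -3.0000e-04 -1.3023e+00] [4.3  3.13 4.59] [ 0.722 -1.212  0.99 ] 54.86 -0.2 tau7 -0.974
```

Torque is steady at about 0.98 N m. I'll check the handle against the foot before letting go.

```bash
cat > hf.py <<'E'
from fit import *
def handfit(f,win,p0,zt=11):
    # fit handle (last part visible) as pose
    h=np.array([-math.cos(math.radians(15)),math.sin(math.radians(15))]); n=np.array([-h[1],h[0]])
    H=[h*100+n*11,h*201+n*11,h*201-n*11,h*100-n*11]
    u0,v0,u1,v1=win
    g=f['pixels'][v0:v1,u0:u1].astype(float); sat=g.max(2)-g.min(2); red=(g[...,2]-g[...,1])
    m=np.clip((60-sat)/48,0,1); valid=1-cv2.dilate(((g[...,2]>g[...,1]*1.4)&(g.mean(2)<90)).astype(np.float32),np.ones((3,3)))
    def cost(p,full=False):
        R=np.maximum(render(f,win,[tf(p,[(a,b,zt) for a,b in H])]),render(f,win,[tf(p,[(a,b,1) for a,b in H])]))
        q=[h*125+n*30,h*225+n*30,h*225-n*30,h*125-n*30]
        ok=render(f,win,[tf(p,[(a,b,zt) for a,b in q])])*valid
        return (R,m,ok) if full else ((R-m)**2*ok).sum()/ok.sum()
    x=np.array(p0,float)
    for k in range(3):
        q=minimize(cost,x,method='Nelder-Mead',options=dict(initial_simplex=[x+np.array(d) for d in ([0,0,0],[3,0,0],[0,3,0],[0,0,.04])],xatol=.02,fatol=1e-5)); x=q.x
    return x,q.fun,cost(x,True)
E
python3 - <<'E'
from hf import *
f=cam('top'); crop(f,230,110,310,230,5,'t11.png')
x,c,(R,m,ok)=handfit(f,(240,172,285,218),[674.9,111.5,-.2]); print(x,c)
cv2.imwrite('pics/fit11.png',cv2.resize((np.dstack([R,ok*.3,m])*255).astype(np.uint8),None,fx=10,fy=10,interpolation=cv2.INTER_NEAREST))
E
```

```text
[ 6.76482652e+02  1.08922097e+02 -1.60020948e-01] 0.00901482683064595
```

View pics/fit11.png

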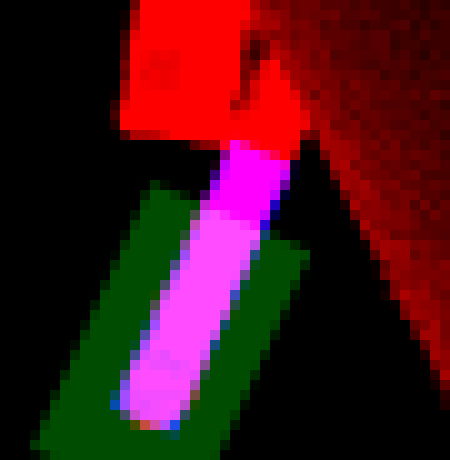

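View pics/t11.png

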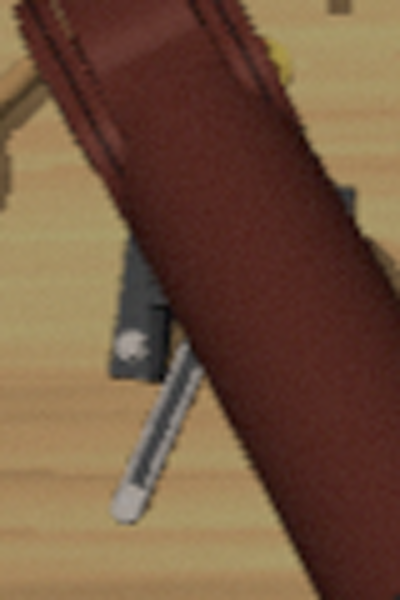

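The handle bears on the foot's corner, and the spanner's turn is small, to about -0.16 to -0.18 rad. I'll release and lift off.

jog_arm(steps=[0,0,0,0,0,0,-1,0,0,0,0,0,0,-1,0,0,0,0,0,0,-1,0,0,0,0,0,0,-1,0,0,0,0,0,0,-1])

```text
t: 29.85
eef_pos: [674.8, 111.3, 84.0]
ee_rot: [-1.571, -0.0, -1.304]
ft_force: [-0.5, -0.6, 0.6]
opening: 86.0
```

jog_arm(steps=[0,0,0.4,0,0,0,-1,0,0,0.8,0,0,0,-1,0,0,0.9,0,0,0,-1,0,0,0.5,0,0,0,-1,0,0,0,0,0,0,-1])

```text
t: 30.48
eef_pos: [675.8, 111.8, 190.0]
ee_rot: [-1.568, -0.0, -1.304]
ft_force: [0.6, -0.5, -0.5]
opening: 87.2
```

```bash
python3 st.py
```

```text
30.475 [675.81 111.78 190.04] [-1.5678e+00 -4.0000e-04 -1.3037e+00] [ 0.55 -0.55 -0.48] [ 0.056 -0.111 -0.032] 87.16 -0.17 tau7 0.078
```

jog_arm(steps=[-0.5,-0.9,0.2,0,0,0,-1,-0.5,-0.9,0,0,0,0,-1,-0.5,-0.9,0,0,0,0,-1,-0.5,-0.9,0,0,0,0,-1,-0.5,-0.9,0,0,0,0,-1])

```text
t: 31.1
eef_pos: [573.4, -69.9, 194.5]
ee_rot: [-1.573, 0.001, -1.304]
ft_force: [0.9, -0.8, 1.4]
opening: 87.0
```

jog_arm(steps=[-0.2,-0.9,0,0,0,0,-1,-0.2,-0.9,0,0,0,0,-1,0,0,0,0,0,0,-1,0,0,0,0,0,0,-1,0,0,0,0,0,0,-1])

```text
t: 31.72
eef_pos: [559.1, -139.1, 195.7]
ee_rot: [-1.571, 0.001, -1.302]
ft_force: [-0.1, 0.1, -0.5]
opening: 87.2
```

```bash
python3 st.py
python3 - <<'E'
from hf import *
f=cam('top'); g=cam('side'); cv2.imwrite('pics/topE.png',f['pixels'])
f0=dict(f); f0['pixels']=cv2.imread('pics/top0.png')
im=[cv2.resize(q['pixels'][118:218,248:308],None,fx=6,fy=6,interpolation=cv2.INTER_CUBIC) for q in (f0,f)]
cv2.imwrite('pics/cmp.png',np.hstack(im))
im=[cv2.resize(q['pixels'][138:172,255:295],None,fx=9,fy=9,interpolation=cv2.INTER_CUBIC) for q in (f0,f)]
cv2.imwrite('pics/dotE.png',np.clip(np.hstack(im).astype(float)*1.2,0,255).astype(np.uint8))
x,c,(R,m,ok)=handfit(f,(240,172,285,222),[674.9,111.5,-.2]); print(x,c)
E
```

```text
31.725 [ 559.1  -139.07  195.71] [-1.5712e+00  8.0000e-04 -1.3017e+00] [-0.12  0.07 -0.46] [-0.031 -0.128 -0.006] 87.21 0.32 tau7 -0.009
[ 6.76777520e+02  1.09318786e+02 -1.55446002e-01] 0.0075579525832447
```

View pics/cmp.png

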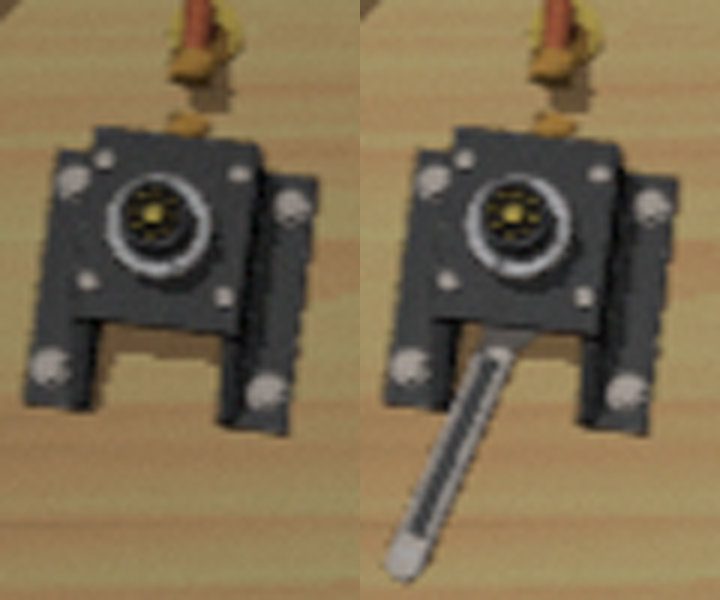

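View pics/dotE.png

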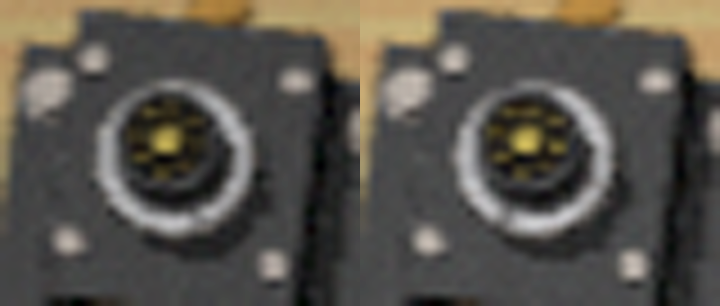

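View pics/topE.png

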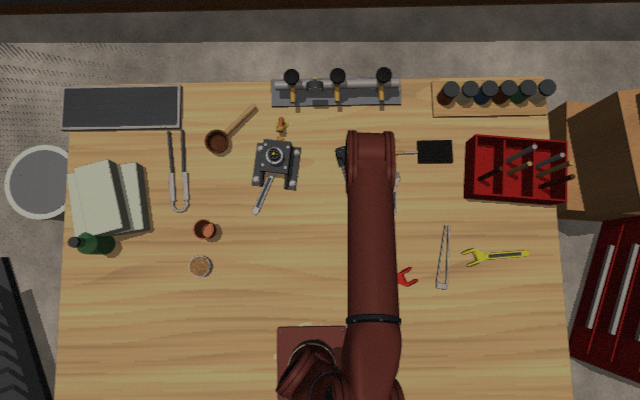

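Run:
```python
from h import *
print(r.finish_job(), r.observe()['t'])
```

```text
the job is handed in; nothing more can be done
the job is handed in; nothing more can be done
```

The job is handed in, and my own checks point to success, but finishing reports no verdict. The clock read 31.7 s at the last check before handing in.

**What I did**
- I gripped the large spanner, then regripped it half a turn round to stay clear of the last joint's limit.
- I pushed it onto the square until the mouth floor touched at about 5 N. I then backed off about 1 mm, set it on the bench and let go.
- I turned the lock ring clockwise about 0.90 rad in one grip. The torque ran near 0.06–0.09 N m, rose from about 0.82 rad, and I stopped at about 0.98 N m. The wrist moment and the last joint's torque agreed, and the reading held for over 0.6 s. I then released the ring and moved the arm clear.

**Last checks**
- **Handle on the foot:** the fitted handle line lies 11.4 mm from the foot's front inner corner. Half the handle's width is 11 mm, so it is bearing there.
- **Spanner pose:** the handle fit gives a spanner yaw of about -0.16 rad against -0.14 for the bracket, so the spanner and barrel are nearly in line.
- **Ring dot:** it moved from the lower right to the lower left of the ring, roughly 20 mm.
- **Other tools:** they look unmoved in the last picture. The small spanner and part of the paddle's handle were hidden by the arm, which did not touch them.

**What disagreed**
- The handle-only fit put the mouth about 2.8 mm off the axis. The insertion contact suggests about 1–1.5 mm, and both are inside the 6 mm allowed.
- Two estimates of the burner axis from the camera differed by about 1.5 mm. The mouth going on freely and the centred grip on the ring matched the outline fit.
- The foot force was not measured directly. I inferred about 8 N from the torque.

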